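Unhook a sample carrier from its light rack and stand it on the balance

ROBOT

A 6-joint arm with a two-finger parallel gripper is mounted at the origin on a cart in front of the work surface, level with it; the furniture and walls round the work are solid. World frame = base frame: x ahead of the robot, y to its left, z up, the work surface at z = 0. Lengths are in m, angles in rad, forces in N, time in s.
With the tool pointing down it reaches from about 0.35 to 0.775 m from the base axis. Payload 5.5 kg.
Tool frame: the origin (TCP) lies midway between the tips of the shut fingers; the grasp point (between the pads) lies 19 mm behind it (env.hold_point_z is the distance from the TCP to the grasp point, in m); z points along the fingers, y is the line along which they close (so a half turn about z gives the same grasp; the last joint's range is limited). The gripper opens to 85 mm and grips with 20 to 120 N. Pads are 22 mm wide; open, the fingers measure 114 mm over their backs; the gripper's body (76 mm by 85 mm) begins 54 mm behind the grasp point. The pads swing forward as they close: fully open they stand 13 mm farther back than shut.
Start: joints at [-1.476, 0.313, 0.046, 1.304, 0, 1.431], TCP at [0.134, -0.559, 0.231] pointing down, gripper open.
Joint ranges: [-2.76, 2.76], [-0.86, 1.69], [-1.03, 1.26], [-2.2, 2.34], [-1.47, 1.5], [-3.14, 3.14]. Speed limits (rad/s): [2.57, 2.57, 3.14, 3.14, 3.14, 3.14].

INTERFACE

Orientations are given as a unit quaternion [w, x, y, z].
In Python, from workcell import env, read_camera gives the robot as it stands. The module is installed in compiled form; this text tells all that it offers.
- The arm moves only by the tool carry_out, never from a script. Its argument "moves" is a list of rows, each an object of numbers: "tx", "ty", "tz": the shift along the world's x, y, z in cm; "wx", "wy", "wz": the turn, a rotation vector about the world's x, y, z in rad; "claw": the closure, from -1 (fully open) to 1 (shut). A call has 1 to 8 rows; each row shifts and turns the commanded pose from where the row before left it; what a row does not reach is not made up. A row lasts 1/8 s, in which the tool goes at most 62.5 mm and 10.7 degrees, less where a joint would pass 70% of its speed; a pose out of reach is approached as far as the arm can. A call is refused whole if a number of a shift passes 6.25 or a number of a turn 0.188, either way. A call with a gripper value outside its range is refused whole. The fingers move at their own pace and stop on an object; "newtons" is the grip in N (left out, the last holds). Time passes only in rows, so rows that do not move let the fingers close. It gives the time, the measured TCP pose, the force, the opening and the grip force at its end, in the units of the state.
- env.get_state(): the state, without advancing time (a new reading comes with each control period).
- read_camera(name): name is "scene" or "top" or "wrist"; returns a dict with "image" (480x640x3 uint8, blue, green, red), "z_map" (480x640 float32, m along the optical axis (not along the pixel's ray), 0 where there is no reading), "fx", "fy", "cx", "cy" (pixels), "camera_from_world" (4x4, takes a point from world to camera coordinates); the wrist camera has in their place "hand_eye" (4x4, takes a point from camera to tool coordinates, whose origin is the TCP and whose axes are the flange's). Camera axes: x right, y down, z forward; pixel columns grow to the right and rows downward; lengths in m; the calibration is good to about 2 mm. The wrist camera is an equidistant fisheye: a pixel r from the principal point sees the ray r / f radians off the axis. A picture is of the moment at which its call begins: read the wrist's pose just before it.
- env.hand_in(): hands the job in; it is judged then, once.
The state is a dict: "clock": time; "joint_pos": joint angles; "qvel": joint speeds; "tau": joint torques, N m; "tcp_pos": TCP position; "orientation": TCP orientation; "wrist_force": force on the tool from outside, world axes, zero at the start; "ft_torque": the same for the moment, N m; "finger_gap": finger opening in m; "grip_force": force on a finger pad.
Only numpy, scipy, OpenCV 4.12 (cv2) and the standard library are available. Lean on these libraries where they do the work, as an engineer would, in place of code of your own. Each camera call takes 0.05 s, during which the arm holds its last target. There are 200 camera calls.

TASK

The steel sample carrier hangs in the slot of the small light rack. Slide it along the slot to the wide opening at the slot's end, draw it straight up out of the rack so that the rack neither tips nor gets dragged away, and set it down upright in the middle of the balance's round pan, keeping hold of it until it stands there. Leave the sample bottle, the beaker and the tape roll where they are.

Things in the scene. Friction and masses are not known exactly. Their poses are not given: they have to be found in the camera images.
- carrier: round sample carrier, 152 mm tall, 0.2 kg. Origin: centre of underside, z up, yaw means nothing. Steel body dia 40 from 0 to 64 mm, neck dia 18 to 78, collar dia 68 to 83, black stem dia 20 to 143 (grasp here), head dia 24 to 152. It hangs by the collar on the rack's deck, body below, underside 27 mm above the table; its stem, pushed low, slides it along the slot; pushed high it leans
- rack: light loose rack (0.25 kg), aluminium sheet, 170 (x) x 84 (y) x 105 mm high, base only 56 wide: tips and slides easily. Origin: centre of underside, z up. Deck 4 mm thick, top at 105. Slot 22 wide on the centre line along x from -66 mm into the wide opening, 48 x 48 mm, x = 18 to 66, through which alone the carrier's body passes (4 mm clear all round). Carrier starts at x = -50 to -25
- rack_pocket (a point): centre of the wide opening, level with the deck's top (rack x = 42 mm, y = 0, z = 105 mm)
- balance: compact bench balance, fixed in place, grey housing 130 mm (its x) by 120 mm (its y), 26 mm high, with a flat round steel pan 100 mm in diameter; black display on its front (-x) edge. Origin: centre of its underside
- pan (a point): centre of the top face of the balance's pan, 34 mm above the table; z up
- sample_bottle: white bystander bottle, 42 mm diameter, 78 mm tall; origin at the centre of its underside
- beaker: clear bystander beaker, 76 mm diameter, 94 mm tall; origin at the centre of its underside
- tape_roll: bystander roll of tape lying flat, 104 mm diameter, 25 mm high; origin at the centre of its underside
Things that resemble listed ones, but are neither listed nor needed, are in the scene too. Leave any orange look-alike of the carrier alone.

How it is judged:
By the outcome, as a careful person would: the job done as asked, in the order asked, and still so for the second after the job is handed in, with the robot touching nothing.
It also fails if it takes over 48 s, if anything falls off the work surface, if the arm or the gripper's body presses on something with over 40 N, if the wrist force passes 120 N, or if a joint passes its speed limit or range.

## Working session

There is one attempt and no reset: what is moved stays moved. The work goes in short steps, Python scripts to look and compute and a tool call to move; the robot and the scene stay as the last step left them, time stands still between calls to the robot, and variables do not carry over. Pictures are saved under pics/ and viewed, at most 10 in all, crops included, and the job is handed in when it is done.

Besides the shell and the picture viewer there is one more tool, called after "Request:" as name([rows], argument=value, ...), one row to a line, values as JSON. carry_out: Moves the arm, as the interface text tells. Its arguments: {"type":"object","properties":{"moves":{"type":"array","items":{"type":"object","properties":{"tx":{"type":"number"},"ty":{"type":"number"},"tz":{"type":"number"},"wx":{"type":"number"},"wy":{"type":"number"},"wz":{"type":"number"},"claw":{"type":"number"}}}},"newtons":{"type":"number"}},"required":["moves"]}

```bash
mkdir -p pics
cat > h.py <<'E'
import numpy as np, cv2
from workcell import env, read_camera
def snap(n,tag):
    c=read_camera(n); cv2.imwrite(f'pics/{tag}.png',c['image']); np.savez(f'{tag}.npz',**{k:v for k,v in c.items()}); return c
def world(c,u,v,z=None):
    T=np.linalg.inv(c['camera_from_world']); d=np.array([(u-c['cx'])/c['fx'],(v-c['cy'])/c['fy'],1.])
    o=T[:3,3]; r=T[:3,:3]@d
    if z is None: return o+r*float(c['z_map'][int(v),int(u)])
    return o+r*(z-o[2])/r[2]
E
python3 - <<'E'
from h import *
for n in('scene','top'):
    c=snap(n,n); T=np.linalg.inv(c['camera_from_world']); print(n,c['fx'],c['cx'],c['cy'],T.round(3).tolist())
s=env.get_state(); print(s, env.hold_point_z)
E
```

```text
scene 498.4370800042173 322.83353914767235 230.53480049815408 [[-0.485, -0.461, 0.743, -0.172], [-0.874, 0.249, -0.416, 0.785], [0.007, -0.852, -0.524, 0.629], [0.0, 0.0, 0.0, 1.0]]
top 594.1264416230305 315.60941324038333 233.40916219790014 [[-0.03, -0.994, 0.101, 0.494], [-1.0, 0.03, -0.008, 0.393], [0.005, -0.101, -0.995, 1.115], [0.0, 0.0, 0.0, 1.0]]
{'clock': 0.1, 'joint_pos': array([-1.47557337e+00,  3.13945767e-01,  4.51065113e-02,  1.30357142e+00,
        1.19959859e-07,  1.43117281e+00]), 'qvel': array([-2.12542328e-04, -2.55408684e-03,  3.15839558e-03,  2.07008657e-05,
       -1.04629468e-03, -5.75289452e-04]), 'tau': array([ 4.02188729e-03, -4.81720054e+01,  2.99246407e+01,  1.26389277e-02,
       -9.96293011e-05, -1.70967428e-05]), 'tcp_pos': array([ 0.13373454, -0.55878359,  0.23049207]), 'orientation': array([-8.06974390e-04,  9.93113486e-01,  1.17153538e-01,  1.79779968e-05]), 'wrist_force': array([-0.04035255,  0.6830963 ,  0.57496327]), 'ft_torque': array([ 0.02810739, -0.00550495, -0.01928144]), 'grip_force': 0.0, 'finger_gap': 0.0853547585910736} 0.0187
```

View pics/scene.png

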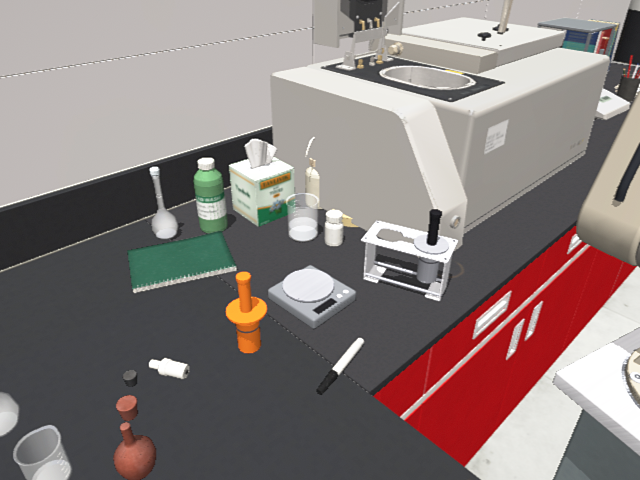

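View pics/top.png

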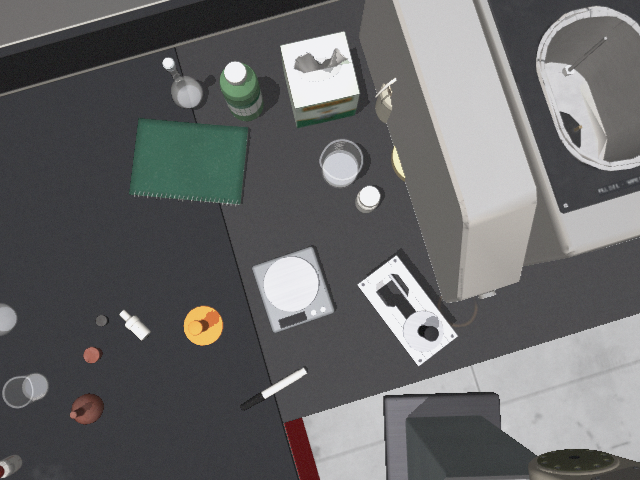

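The scene view shows the rack around (410,260), with the carrier's head at (434,213) and the balance pan at (308,285). In the top view the carrier's head is near (430,333), the wide opening near (392,285) and the pan near (292,284). A grey machine stands close to the rack. Next I'll view enlarged crops.

Run:
```python
from h import *
t=cv2.imread('pics/top.png');s=cv2.imread('pics/scene.png')
a=cv2.resize(t[240:380,340:480],(560,560),interpolation=cv2.INTER_CUBIC)
cv2.imwrite('pics/ct.png',a)
b=cv2.resize(s[190:320,345:475],None,fx=4.5,fy=4.5,interpolation=cv2.INTER_CUBIC)
cv2.imwrite('pics/cs.png',b)
```

```text
(no output)
```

View pics/ct.png

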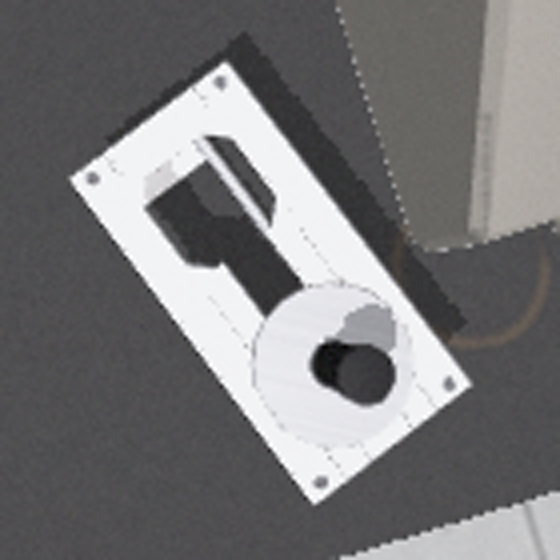

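View pics/cs.png

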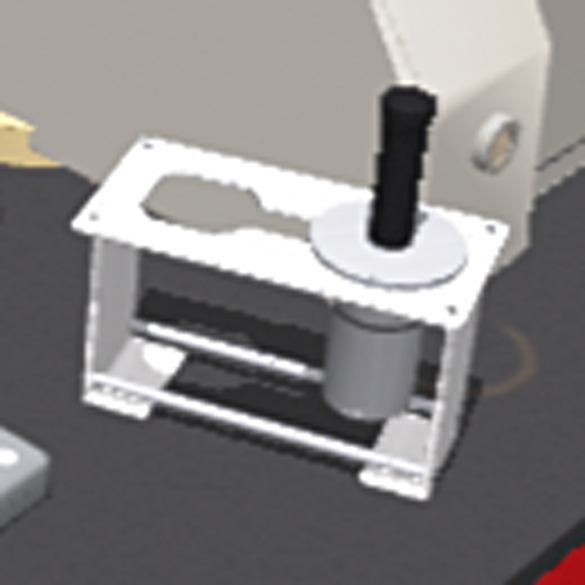

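The top crop shows the deck's corners at (228,62), (70,180), (316,504) and (472,383), with the head at (366,375). The scene crop shows them at (145,138), (72,222), (447,325) and (508,232), with the head at (409,98).

```bash
cat >> h.py <<'E'
def tri(c1,p1,c2,p2):
    P=[np.array([[c['fx'],0,c['cx']],[0,c['fy'],c['cy']],[0,0,1]])@c['camera_from_world'][:3] for c in(c1,c2)]
    X=cv2.triangulatePoints(P[0],P[1],np.float64(p1).reshape(2,1),np.float64(p2).reshape(2,1)).ravel(); return X[:3]/X[3]
E
python3 - <<'E'
from h import *
t=dict(np.load('top.npz'));s=dict(np.load('scene.npz'))
T=lambda x,y:(x/4+340-.5,y/4+240-.5); S=lambda x,y:(x/4.5+345-.5,y/4.5+190-.5)
for n,a,b in [('cA',(228,62),(145,138)),('cB',(70,180),(72,222)),('cC',(316,504),(447,325)),('cD',(472,383),(508,232)),('head',(366,375),(409,98))]:
    X=tri(t,T(*a),s,S(*b)); print(n,X.round(4), 'topplane',world(t,*T(*a),.105 if n[0]=='c' else .179).round(4),'scplane',world(s,*S(*b),.105 if n[0]=='c' else .179).round(4), world(t,*T(*a)).round(4))
# pan via depth in top
def fitpan(c,nm):
    v,u=np.mgrid[0:480,0:640]; M=np.linalg.inv(c['camera_from_world']); z=c['z_map']
    P=np.stack([(u-c['cx'])/c['fx']*z,(v-c['cy'])/c['fy']*z,z],-1)@M[:3,:3].T+M[:3,3]; P[z==0]=9
    np.save(nm+'_pts.npy',P); return P
for c,nm,p in((t,'top',(292,284)),(s,'scene',(308,285))):
    P=fitpan(c,nm); q=P[p[1],p[0]]; print(nm,'pan',q.round(4))
    m=(abs(P[...,2]-q[2])<.0035)&(np.hypot(P[...,0]-q[0],P[...,1]-q[1])<.09); pts=P[m][:,:2].astype(np.float32)
    print(len(pts),cv2.minEnclosingCircle(pts),pts.mean(0),P[m][:,2].mean())
    # machine & things near: heights map
P=np.load('top_pts.npy')
for x in np.arange(.3,.75,.03):
    print('%.2f'%x,' '.join('%4d'%(1000*max([P[...,2][(abs(P[...,0]-x)<.015)&(abs(P[...,1]-y)<.015)].max(initial=-.001)])) for y in np.arange(.55,-.03,-.03)))
E
```

```text
cA [0.5561 0.2481 0.1033] topplane [0.5559 0.2482 0.105 ] scplane [0.5539 0.2501 0.105 ] [ 0.5625  0.2328 -0.0023]
cB [0.5083 0.3181 0.1052] topplane [0.5079 0.3174 0.105 ] scplane [0.5091 0.3189 0.105 ] [0.5093 0.3099 0.0041]
cC [0.3712 0.2215 0.1035] topplane [0.3699 0.2196 0.105 ] scplane [0.371  0.2269 0.105 ] [0.37   0.2198 0.106 ]
cD [0.4177 0.1507 0.1001] topplane [0.4178 0.1516 0.105 ] scplane [0.4124 0.1571 0.105 ] [0.4101 0.1274 0.0037]
head [0.4278 0.2104 0.1782] topplane [0.4277 0.2104 0.179 ] scplane [0.4268 0.2118 0.179 ] [0.4276 0.2101 0.1773]
top pan [0.5133 0.4299 0.0349]
2198 ((0.49988871812820435, 0.4304202198982239), 0.07026173174381256) [0.51336    0.43244892] 0.03462629342659078
scene pan [0.5088 0.4356 0.0348]
1319 ((0.5127190351486206, 0.43458396196365356), 0.05199350044131279) [0.51068914 0.43563187] 0.03428604257416882
0.30    6   19   20    5    6    6    4    6    7    4    0   -1   -1   -1   -1   -1   -1   -1   -1   -1
0.33    5    6   19   20   20    7    5    6    6    5    6    5    6    4   -1   -1   -1   -1   -1   -1
0.36    5    5    5   13   19   1
[... 736 characters left out ...]
   22    6    6    4    5    6  306  306  294  280  312  318  318  317
0.60    6    6    6    6    4    5    6    6    6    6    6    6  320  321  320  314  321  322  321  320
0.63    6    8    6    6    5    5    5    5   50   53    6    6  322  322  321  320  322  324  324  323
0.66   18   15    5    5    7    7    5    7   82   83    6  314  321  321  320  320  323  325  328  325
0.69   18   17    5    6    6    6   97   98   97   81    6  321  321  321  321  320  323  325  322   -1
0.72   18   18    6    6    6    6   97   35   97    7   21  321  321  320  321  320  326  327   -1   -1
0.75   19   19    6    6    6    4   96   99  100    5   28  322  321  320  320  321  328  325   -1  151
```

Run:
```python
from h import *
r=np.linspace(0,1,13); a=np.radians(np.linspace(-76.5,26.3,13)); R=.40
p=np.stack([R*np.cos(a),R*np.sin(a)],1)*100; print(np.diff(p,axis=0).round(1).tolist(), p[-1], p[0])
# pan circle: bright disc, rectify onto plane z=.034 and fit ellipse
for n,p in(('top',(292,284)),('scene',(308,285))):
    c=dict(np.load(n+'.npz')); im=c['image']; g=cv2.cvtColor(im,cv2.COLOR_BGR2GRAY)
    t,m=cv2.threshold(g[p[1]-50:p[1]+50,p[0]-60:p[0]+60],0,255,cv2.THRESH_OTSU)
    for th in (190,205,215):
        m=(g>th).astype(np.uint8); k,l,st,ce=cv2.connectedComponentsWithStats(m); i=l[p[1],p[0]]
        if not i: continue
        cn=max(cv2.findContours((l==i).astype(np.uint8),cv2.RETR_EXTERNAL,cv2.CHAIN_APPROX_NONE)[0],key=len)
        w=np.array([world(c,*q[0],.034)[:2] for q in cv2.convexHull(cn)],np.float32)
        print(n,th,st[i],cv2.minEnclosingCircle(w), world(c,*ce[i],.034).round(4))
    print(g[p[1],p[0]-50:p[0]+50:4])
```

```text
[[5.7, 1.8], [5.4, 2.7], [4.9, 3.4], [4.3, 4.1], [3.7, 4.7], [2.9, 5.2], [2.1, 5.6], [1.3, 5.8], [0.4, 6.0], [-0.5, 6.0], [-1.4, 5.8], [-2.2, 5.5]] [35.85945722 17.72284763] [  9.33781455 -38.89479682]
top 190 [ 256  257   76   73 3182] ((0.5035083293914795, 0.4281677305698395), 0.07801167666912079) [0.5043 0.4318 0.034 ]
top 205 [ 264  257   54   55 2350] ((0.5139254331588745, 0.43248510360717773), 0.04979272186756134) [0.5136 0.4326 0.034 ]
top 215 [ 264  257   54   55 2328] ((0.5139044523239136, 0.43242770433425903), 0.049485646188259125) [0.5138 0.4326 0.034 ]
[ 33  79  76  82 159 194 237 238 238 234 236 236 237 238 237 238 239 237
 238 153 189  60  80  78  78]
scene 190 [ 270  266   84   35 1394] ((0.49290162324905396, 0.4365122318267822), 0.07939820736646652) [0.5104 0.4324 0.034 ]
scene 205 [ 282  269   52   32 1267] ((0.5138263702392578, 0.4333905577659607), 0.05011148005723953) [0.5117 0.4345 0.034 ]
scene 215 [ 283  269   51   32 1259] ((0.5134595632553101, 0.43284425139427185), 0.04999471455812454) [0.5117 0.4345 0.034 ]
[ 78  79  78  76 109 193 208 237 236 236 236 235 237 238 235 235 237 234
 237 188 191 193 111  76  79]
```

Request:
carry_out([
  {"tx":-1.3,"ty":5.6,"tz":1},
  {"tx":-1.3,"ty":5.7,"tz":1},
  {"tx":-1.4,"ty":5.7,"tz":1},
  {"tx":5.7,"ty":1.8,"wz":0.162,"tz":1},
  {"tx":5.4,"ty":2.7,"wz":0.162},
  {"tx":4.9,"ty":3.4,"wz":0.162},
  {"tx":4.3,"ty":4.1,"wz":0.162},
  {"tx":3.7,"ty":4.7,"wz":0.162},
])

```text
invalid input at $.moves[0]: expected keys tx, ty, tz, wx, wy, wz, claw
```

Request:
carry_out([
  {"tx":2.9,"ty":5.2,"wz":0.162},
  {"tx":2.1,"ty":5.6,"wz":0.162},
  {"tx":1.3,"ty":5.8,"wz":0.162},
  {"tx":0.4,"ty":6.0,"wz":0.162},
  {"tx":-0.5,"ty":6.0,"wz":0.162},
  {"tx":-1.4,"ty":5.8,"wz":0.162},
  {"tx":-2.2,"ty":5.5,"wz":0.162},
  {},
])

```text
invalid input at $.moves[0]: expected keys tx, ty, tz, wx, wy, wz, claw
```

Request:
carry_out([
  {"tx":-1.3,"ty":5.6,"tz":1,"wx":0,"wy":0,"wz":0,"claw":-1},
  {"tx":-1.3,"ty":5.7,"tz":1,"wx":0,"wy":0,"wz":0,"claw":-1},
  {"tx":-1.4,"ty":5.7,"tz":1,"wx":0,"wy":0,"wz":0,"claw":-1},
  {"tx":5.7,"ty":1.8,"tz":1,"wx":0,"wy":0,"wz":0.162,"claw":-1},
  {"tx":5.4,"ty":2.7,"tz":0,"wx":0,"wy":0,"wz":0.162,"claw":-1},
  {"tx":4.9,"ty":3.4,"tz":0,"wx":0,"wy":0,"wz":0.162,"claw":-1},
  {"tx":4.3,"ty":4.1,"tz":0,"wx":0,"wy":0,"wz":0.162,"claw":-1},
  {"tx":3.7,"ty":4.7,"tz":0,"wx":0,"wy":0,"wz":0.162,"claw":-1},
])

```text
clock: 1.1
tcp_pos: [0.335, -0.2209, 0.2711]
orientation: [0.0, 0.865, 0.501, 0.0]
wrist_force: [0.2, -0.3, -0.2]
finger_gap: 0.0854
grip_force: 0.0
```

Request:
carry_out([
  {"tx":2.9,"ty":5.2,"tz":0,"wx":0,"wy":0,"wz":0.162,"claw":-1},
  {"tx":2.1,"ty":5.6,"tz":0,"wx":0,"wy":0,"wz":0.162,"claw":-1},
  {"tx":1.3,"ty":5.8,"tz":0,"wx":0,"wy":0,"wz":0.162,"claw":-1},
  {"tx":0.4,"ty":6.0,"tz":0,"wx":0,"wy":0,"wz":0.162,"claw":-1},
  {"tx":-0.5,"ty":6.0,"tz":0,"wx":0,"wy":0,"wz":0.162,"claw":-1},
  {"tx":-1.4,"ty":5.8,"tz":0,"wx":0,"wy":0,"wz":0.162,"claw":-1},
  {"tx":-2.2,"ty":5.5,"tz":0,"wx":0,"wy":0,"wz":0.162,"claw":-1},
  {"tx":0,"ty":0,"tz":0,"wx":0,"wy":0,"wz":0,"claw":-1},
])

```text
clock: 2.1
tcp_pos: [0.3575, 0.18, 0.2711]
orientation: [-0.001, 0.459, 0.888, -0.0]
wrist_force: [0.2, -0.1, 0.6]
finger_gap: 0.0856
grip_force: 0.0
```

Run:
```python
from h import *
s=env.get_state(); c=snap('wrist','w1'); print(s['tcp_pos'],s['orientation'],s['joint_pos'].round(3),s['wrist_force']); np.savez('w1s',p=s['tcp_pos'],q=s['orientation'])
print(c['fx'],c['cx'],c['cy'],c['hand_eye'].round(4).tolist())
```

```text
[0.35751256 0.1800314  0.27108632] [-5.34370348e-04  4.58954979e-01  8.88459363e-01 -3.81750828e-05] [ 2.650e-01 -3.600e-02 -2.670e-01  1.341e+00  1.000e-03  1.218e+00] [ 0.22541404 -0.09489971  0.56671801]
371.64829954431775 325.58284940487755 243.57834795714513 [[0.0006, -0.9587, -0.2846, 0.072], [1.0, 0.001, -0.0012, -0.0005], [0.0015, -0.2846, 0.9587, -0.1418], [0.0, 0.0, 0.0, 1.0]]
```

View pics/w1.png

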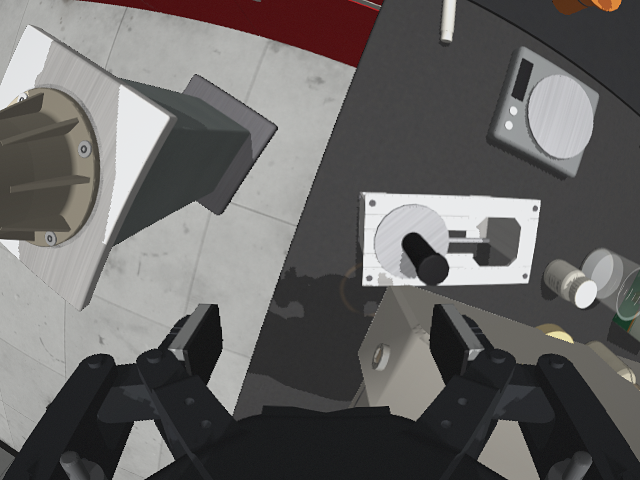

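The wrist view shows the rack level in the picture, so the closing line is along the slot. The head is at (434,270), the opening around (497,242) and the deck corners at (362,193), (541,200), (530,285) and (363,286). I'll check the measurements with this view.

```bash
cat >> h.py <<'E'
from scipy.spatial.transform import Rotation as Rn
def wpix(c,p,q,u,v,z):
    x=(u-c['cx'])/c['fx'];y=(v-c['cy'])/c['fy'];t=np.hypot(x,y)
    d=np.array([x*np.sin(t)/t,y*np.sin(t)/t,np.cos(t)]); R=Rn.from_quat(np.r_[q[1:],q[0]]).as_matrix(); H=c['hand_eye']
    o=p+R@H[:3,3]; r=R@H[:3,:3]@d; return o+r*(z-o[2])/r[2]
E
python3 - <<'E'
from h import *
c=dict(np.load('w1.npz')); s=np.load('w1s.npz')
for n,u,v,z in[('head',434,270,.179),('D/C',362,193,.105),('B',541,200,.105),('A',530,285,.105),('D',363,286,.105),('pan',560,116,.034)]: print(n,wpix(c,s['p'],s['q'],u,v,z).round(4))
E
```

```text
head [0.4274 0.2096 0.179 ]
D/C [0.3671 0.2175 0.105 ]
B [0.5085 0.3164 0.105 ]
A [0.5602 0.2474 0.105 ]
D [0.4184 0.1508 0.105 ]
pan [0.5109 0.4275 0.034 ]
```

Request:
carry_out([
  {"tx":3.5,"ty":1.5,"tz":0,"wx":0,"wy":0,"wz":0,"claw":-1},
  {"tx":3.5,"ty":1.5,"tz":0,"wx":0,"wy":0,"wz":0,"claw":-1},
  {"tx":0,"ty":0,"tz":-4,"wx":0,"wy":0,"wz":0,"claw":-1},
  {"tx":0,"ty":0,"tz":-4,"wx":0,"wy":0,"wz":0,"claw":-1},
  {"tx":0,"ty":0,"tz":-3,"wx":0,"wy":0,"wz":0,"claw":-1},
  {"tx":0,"ty":0,"tz":0,"wx":0,"wy":0,"wz":0,"claw":-1},
])

```text
clock: 2.9
tcp_pos: [0.4285, 0.2046, 0.159]
orientation: [-0.002, 0.465, 0.886, -0.002]
wrist_force: [0.2, -0.6, 0.3]
finger_gap: 0.0856
grip_force: 0.0
```

Run:
```python
from h import *
s=env.get_state(); c=snap('wrist','w2'); print(s['tcp_pos'],s['orientation'],s['wrist_force']); np.savez('w2s',p=s['tcp_pos'],q=s['orientation'])
cv2.imwrite('pics/w2.png',c['image'])
```

```text
[0.42847413 0.20461235 0.15902273] [-0.00188323  0.4645318   0.88555214 -0.00201798] [ 0.23114444 -0.56906065  0.26486383]
```

View pics/w2.png

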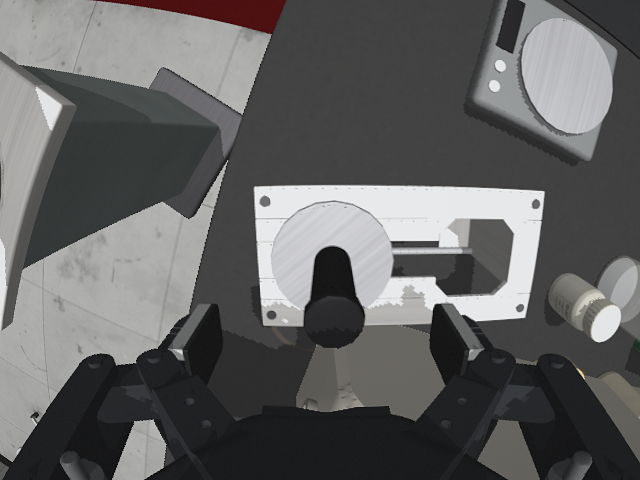

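The wrist view shows the head at (335,322), midway between the pads, with the opening at (475,255). I'll correct y and descend.

Request:
carry_out([
  {"tx":-0.1,"ty":0.6,"tz":-0.2,"wx":0,"wy":0,"wz":0,"claw":-1},
  {"tx":0,"ty":0,"tz":0,"wx":0,"wy":0,"wz":0,"claw":-1},
])

```text
clock: 3.2
tcp_pos: [0.4297, 0.2131, 0.1606]
orientation: [0.001, 0.463, 0.886, 0.001]
wrist_force: [0.2, -0.3, 0.2]
finger_gap: 0.0854
grip_force: 0.0
```

Run:
```python
from h import *
c=dict(np.load('w2.npz')); s=np.load('w2s.npz'); print(wpix(c,s['p'],s['q'],335,322,.179))
print(env.get_state()['joint_pos'].round(3))
```

```text
[0.42779791 0.21078311 0.179     ]
[ 0.293  0.163 -0.326  1.079  0.     1.256]
```

Request:
carry_out([
  {"tx":0,"ty":0,"tz":0,"wx":0,"wy":0,"wz":0,"claw":-1},
  {"tx":0,"ty":0,"tz":0,"wx":0,"wy":0,"wz":0,"claw":-1},
])

```text
clock: 3.45
tcp_pos: [0.4289, 0.2129, 0.1598]
orientation: [0.0, 0.463, 0.886, 0.0]
wrist_force: [0.8, 0.3, 0.9]
finger_gap: 0.0854
grip_force: 0.0
```

Request:
carry_out([
  {"tx":-0.1,"ty":-0.2,"tz":-1.5,"wx":0,"wy":0,"wz":0,"claw":-1},
  {"tx":0,"ty":0,"tz":-1.5,"wx":0,"wy":0,"wz":0,"claw":-1},
  {"tx":0,"ty":0,"tz":-1.2,"wx":0,"wy":0,"wz":0,"claw":-1},
  {"tx":0,"ty":0,"tz":0,"wx":0,"wy":0,"wz":0,"claw":-1},
  {"tx":0,"ty":0,"tz":0,"wx":0,"wy":0,"wz":0,"claw":-1},
])

```text
clock: 4.08
tcp_pos: [0.4279, 0.2107, 0.1173]
orientation: [0.0, 0.463, 0.886, 0.0]
wrist_force: [-0.2, -0.7, 0.2]
finger_gap: 0.0852
grip_force: 0.0
```

Request:
carry_out([
  {"tx":0,"ty":0,"tz":0,"wx":0,"wy":0,"wz":0,"claw":0},
  {"tx":0,"ty":0,"tz":0,"wx":0,"wy":0,"wz":0,"claw":0.3},
  {"tx":0,"ty":0,"tz":0,"wx":0,"wy":0,"wz":0,"claw":0.4},
  {"tx":0,"ty":0,"tz":0,"wx":0,"wy":0,"wz":0,"claw":0.45},
  {"tx":0,"ty":0,"tz":0,"wx":0,"wy":0,"wz":0,"claw":0.5},
  {"tx":0,"ty":0,"tz":0,"wx":0,"wy":0,"wz":0,"claw":0.6},
  {"tx":0,"ty":0,"tz":0,"wx":0,"wy":0,"wz":0,"claw":1},
  {"tx":0,"ty":0,"tz":0,"wx":0,"wy":0,"wz":0,"claw":1},
], newtons=40)

```text
clock: 5.08
tcp_pos: [0.4278, 0.2107, 0.1175]
orientation: [0.0, 0.463, 0.886, 0.0]
wrist_force: [-0.6, -0.0, 4.3]
finger_gap: 0.0189
grip_force: 38.7
```

Request:
carry_out([
  {"tx":0,"ty":0,"tz":0.1,"wx":0,"wy":0,"wz":0,"claw":1},
  {"tx":0,"ty":0,"tz":0.1,"wx":0,"wy":0,"wz":0,"claw":1},
  {"tx":0,"ty":0,"tz":0,"wx":0,"wy":0,"wz":0,"claw":1},
  {"tx":0,"ty":0,"tz":0,"wx":0,"wy":0,"wz":0,"claw":1},
])

```text
clock: 5.58
tcp_pos: [0.4276, 0.2107, 0.1191]
orientation: [-0.0, 0.463, 0.886, -0.0]
wrist_force: [1.1, -0.4, -1.4]
finger_gap: 0.0192
grip_force: 38.6
```

Request:
carry_out([
  {"tx":0.4,"ty":0.28,"tz":0,"wx":0,"wy":0,"wz":0,"claw":1},
  {"tx":0.6,"ty":0.42,"tz":0,"wx":0,"wy":0,"wz":0,"claw":1},
  {"tx":0.6,"ty":0.42,"tz":0,"wx":0,"wy":0,"wz":0,"claw":1},
  {"tx":0.6,"ty":0.42,"tz":0,"wx":0,"wy":0,"wz":0,"claw":1},
  {"tx":0.6,"ty":0.42,"tz":0,"wx":0,"wy":0,"wz":0,"claw":1},
  {"tx":0.5,"ty":0.35,"tz":0,"wx":0,"wy":0,"wz":0,"claw":1},
  {"tx":0.2,"ty":0.14,"tz":0,"wx":0,"wy":0,"wz":0,"claw":1},
  {"tx":0,"ty":0,"tz":0,"wx":0,"wy":0,"wz":0,"claw":1},
])

```text
clock: 6.58
tcp_pos: [0.4628, 0.2353, 0.1193]
orientation: [-0.0, 0.463, 0.886, -0.0]
wrist_force: [-0.1, -0.9, -1.9]
finger_gap: 0.0191
grip_force: 38.7
```

No lateral force. I'll cover the remaining 3.46 cm in x and 2.37 cm in y.

Request:
carry_out([
  {"tx":0.4,"ty":0.28,"tz":0,"wx":0,"wy":0,"wz":0,"claw":1},
  {"tx":0.6,"ty":0.41,"tz":0,"wx":0,"wy":0,"wz":0,"claw":1},
  {"tx":0.6,"ty":0.41,"tz":0,"wx":0,"wy":0,"wz":0,"claw":1},
  {"tx":0.6,"ty":0.41,"tz":0,"wx":0,"wy":0,"wz":0,"claw":1},
  {"tx":0.6,"ty":0.41,"tz":0,"wx":0,"wy":0,"wz":0,"claw":1},
  {"tx":0.4,"ty":0.28,"tz":0,"wx":0,"wy":0,"wz":0,"claw":1},
  {"tx":0.2,"ty":0.14,"tz":0,"wx":0,"wy":0,"wz":0,"claw":1},
  {"tx":0,"ty":0,"tz":0,"wx":0,"wy":0,"wz":0,"claw":1},
])

```text
clock: 7.58
tcp_pos: [0.4968, 0.2586, 0.1192]
orientation: [-0.0, 0.463, 0.886, -0.0]
wrist_force: [-0.5, 0.1, -0.6]
finger_gap: 0.0191
grip_force: 38.7
```

Run:
```python
from h import *
s=env.get_state(); print(s['tcp_pos'],s['wrist_force'])
np.savez('w3s',p=s['tcp_pos'],q=s['orientation']); w=snap('wrist','w3'); t=snap('top','t3'); c=snap('scene','s3')
k=lambda i,y,x,h,wd:cv2.resize(i[y:y+h,x:x+wd],(380,380),interpolation=cv2.INTER_CUBIC)
cv2.imwrite('pics/m3.png',np.hstack([k(t['image'],245,345,120,120),k(c['image'],190,345,120,120)]))
```

```text
[0.49678296 0.25864668 0.11924203] [-0.50036933  0.13283838 -0.60366897]
```

View pics/w3.png

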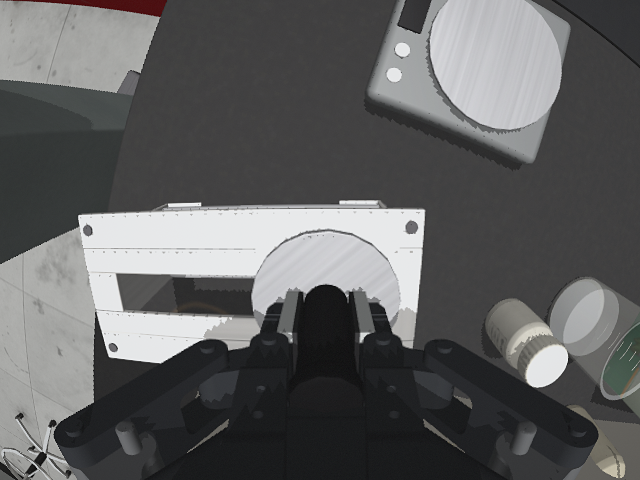

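View pics/m3.png

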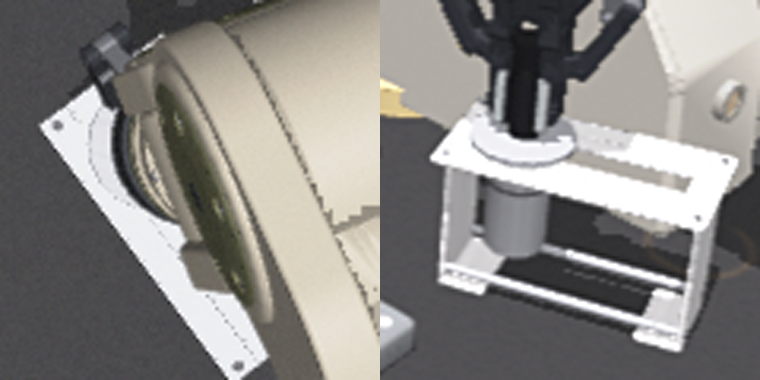

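The wrist view shows deck corners at (79,214) and (425,209), the slot's end at (116,274)–(124,312), and the collar spanning (252,293) to (401,293). The rack stands upright. I'll check whether it moved.

Run:
```python
from h import *
c=dict(np.load('w3.npz')); s=np.load('w3s.npz'); f=lambda u,v,z:wpix(c,s['p'],s['q'],u,v,z)[:2]
C=f(79,214,.105);B=f(425,209,.105); d=(B-C)/np.linalg.norm(B-C); n=np.array([-d[1],d[0]])
cen=(B+C)/2-.042*n; print(C,B,np.linalg.norm(B-C),np.degrees(np.arctan2(d[1],d[0])),'pocket',cen+.042*d)
S=(f(116,274,.105)+f(124,312,.105))/2; print('slot end rack',(S-cen)@d,(S-cen)@n,'pocket from slot end',S+.108*d)
k=(f(252,293,.112)+f(401,293,.112))/2; print('collar',(k-cen)@d,'tcp',(s['p'][:2]-cen)@d,(s['p'][:2]-cen)@n)
top=f(327,229,.112); print('collar far edge n',(top-cen)@n)
```

```text
[0.37070006 0.22094885] [0.50819016 0.3171395 ] 0.16779800012045604 34.977358768136206 pocket [0.49793562 0.25870688]
slot end rack -0.06583532191691316 -0.00039745975791062593 pocket from slot end [0.4982984  0.25847562]
collar 0.04074961075756993 tcp 0.041021025187150076 0.0006114382914079869
collar far edge n 0.034647122828253815
```

The rack hasn't moved and the carrier is within 1 mm of the pocket centre. I'll trim that and lift.

Request:
carry_out([
  {"tx":0.1,"ty":0,"tz":0,"wx":0,"wy":0,"wz":0,"claw":1},
  {"tx":0,"ty":0,"tz":0.3,"wx":0,"wy":0,"wz":0,"claw":1},
  {"tx":0,"ty":0,"tz":0.5,"wx":0,"wy":0,"wz":0,"claw":1},
  {"tx":0,"ty":0,"tz":0.5,"wx":0,"wy":0,"wz":0,"claw":1},
  {"tx":0,"ty":0,"tz":0.5,"wx":0,"wy":0,"wz":0,"claw":1},
  {"tx":0,"ty":0,"tz":0,"wx":0,"wy":0,"wz":0,"claw":1},
])

```text
clock: 8.48
tcp_pos: [0.4982, 0.2588, 0.138]
orientation: [0.0, 0.463, 0.886, 0.0]
wrist_force: [-0.3, -0.4, -2.3]
finger_gap: 0.0187
grip_force: 38.7
```

Request:
carry_out([
  {"tx":0,"ty":0,"tz":0.7,"wx":0,"wy":0,"wz":0,"claw":1},
  {"tx":0,"ty":0,"tz":1,"wx":0,"wy":0,"wz":0,"claw":1},
  {"tx":0,"ty":0,"tz":1,"wx":0,"wy":0,"wz":0,"claw":1},
  {"tx":0,"ty":0,"tz":1,"wx":0,"wy":0,"wz":0,"claw":1},
  {"tx":0,"ty":0,"tz":1,"wx":0,"wy":0,"wz":0,"claw":1},
  {"tx":0,"ty":0,"tz":0,"wx":0,"wy":0,"wz":0,"claw":1},
])

```text
clock: 9.22
tcp_pos: [0.4984, 0.2589, 0.1855]
orientation: [0.001, 0.463, 0.886, 0.001]
wrist_force: [-0.8, -0.0, -2.0]
finger_gap: 0.0191
grip_force: 38.8
```

Request:
carry_out([
  {"tx":0,"ty":0,"tz":1,"wx":0,"wy":0,"wz":0,"claw":1},
  {"tx":0,"ty":0,"tz":1.5,"wx":0,"wy":0,"wz":0,"claw":1},
  {"tx":0,"ty":0,"tz":1.5,"wx":0,"wy":0,"wz":0,"claw":1},
  {"tx":0,"ty":0,"tz":1,"wx":0,"wy":0,"wz":0,"claw":1},
  {"tx":0,"ty":0,"tz":0,"wx":0,"wy":0,"wz":0,"claw":1},
])

```text
clock: 9.85
tcp_pos: [0.4984, 0.2589, 0.2356]
orientation: [0.001, 0.463, 0.886, 0.001]
wrist_force: [0.2, -0.2, -1.8]
finger_gap: 0.0191
grip_force: 38.8
```

Request:
carry_out([
  {"tx":0.1,"ty":1.5,"tz":0,"wx":0,"wy":0,"wz":0,"claw":1},
  {"tx":0.3,"ty":3,"tz":0,"wx":0,"wy":0,"wz":0,"claw":1},
  {"tx":0.3,"ty":3.5,"tz":0,"wx":0,"wy":0,"wz":0,"claw":1},
  {"tx":0.3,"ty":3.5,"tz":0,"wx":0,"wy":0,"wz":0,"claw":1},
  {"tx":0.3,"ty":3,"tz":0,"wx":0,"wy":0,"wz":0,"claw":1},
  {"tx":0.2,"ty":1.9,"tz":0,"wx":0,"wy":0,"wz":0,"claw":1},
  {"tx":0,"ty":1,"tz":0,"wx":0,"wy":0,"wz":0,"claw":1},
  {"tx":0,"ty":0,"tz":0,"wx":0,"wy":0,"wz":0,"claw":1},
])

```text
clock: 10.85
tcp_pos: [0.5122, 0.4333, 0.2334]
orientation: [-0.0, 0.463, 0.887, -0.001]
wrist_force: [-0.8, -0.2, -2.0]
finger_gap: 0.0187
grip_force: 38.8
```

Request:
carry_out([
  {"tx":0,"ty":0,"tz":-2,"wx":0,"wy":0,"wz":0,"claw":1},
  {"tx":0,"ty":0,"tz":-2,"wx":0,"wy":0,"wz":0,"claw":1},
  {"tx":0,"ty":0,"tz":-2,"wx":0,"wy":0,"wz":0,"claw":1},
  {"tx":0,"ty":0,"tz":-1.5,"wx":0,"wy":0,"wz":0,"claw":1},
  {"tx":0,"ty":0,"tz":-1,"wx":0,"wy":0,"wz":0,"claw":1},
  {"tx":0,"ty":0,"tz":0,"wx":0,"wy":0,"wz":0,"claw":1},
  {"tx":0,"ty":0,"tz":0,"wx":0,"wy":0,"wz":0,"claw":1},
])

```text
clock: 11.72
tcp_pos: [0.5132, 0.4328, 0.1501]
orientation: [0.0, 0.463, 0.886, 0.001]
wrist_force: [0.0, 0.4, -1.7]
finger_gap: 0.0192
grip_force: 38.8
```

Run:
```python
from h import *
s=env.get_state(); print(s['tcp_pos'],s['wrist_force'],s['orientation'])
c=snap('scene','s4'); cv2.imwrite('pics/c4.png',cv2.resize(c['image'][180:330,250:450],(800,600),interpolation=cv2.INTER_CUBIC))
```

```text
[0.51318029 0.4328462  0.15014721] [ 0.01201787  0.37368778 -1.68850965] [3.35304931e-04 4.63054377e-01 8.86329616e-01 5.86654156e-04]
```

View pics/c4.png

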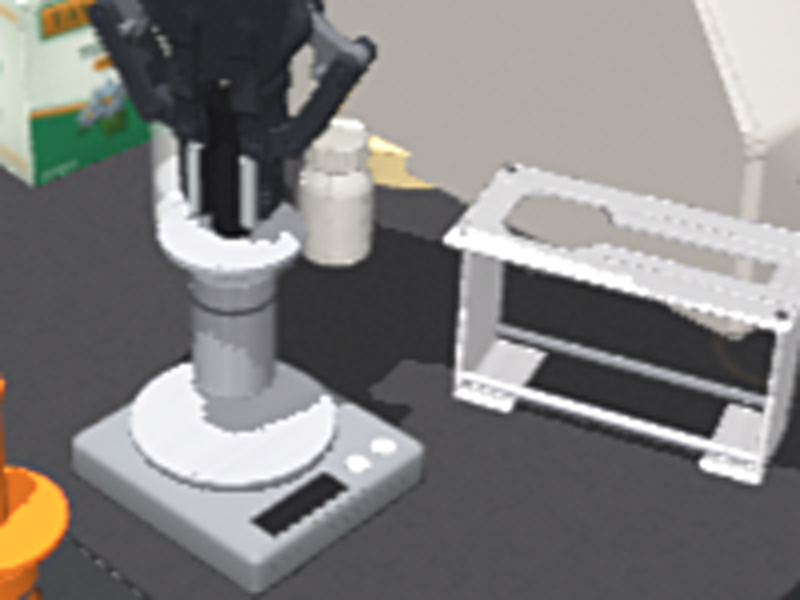

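The scene crop shows the carrier upright and hanging centred above the pan (pan centre about (235,425)), with the rack standing undisturbed. I'll lower it now.

Request:
carry_out([
  {"tx":0,"ty":0,"tz":-1,"wx":0,"wy":0,"wz":0,"claw":1},
  {"tx":0,"ty":0,"tz":-0.8,"wx":0,"wy":0,"wz":0,"claw":1},
  {"tx":0,"ty":0,"tz":-0.4,"wx":0,"wy":0,"wz":0,"claw":1},
  {"tx":0,"ty":0,"tz":-0.2,"wx":0,"wy":0,"wz":0,"claw":1},
  {"tx":0,"ty":0,"tz":0,"wx":0,"wy":0,"wz":0,"claw":1},
  {"tx":0,"ty":0,"tz":0,"wx":0,"wy":0,"wz":0,"claw":1},
])

```text
clock: 12.52
tcp_pos: [0.5129, 0.4327, 0.1256]
orientation: [0.0, 0.463, 0.886, 0.0]
wrist_force: [-1.0, 0.9, -2.3]
finger_gap: 0.0189
grip_force: 39.0
```

Request:
carry_out([
  {"tx":0,"ty":0,"tz":-0.05,"wx":0,"wy":0,"wz":0,"claw":1},
  {"tx":0,"ty":0,"tz":-0.05,"wx":0,"wy":0,"wz":0,"claw":1},
  {"tx":0,"ty":0,"tz":0,"wx":0,"wy":0,"wz":0,"claw":1},
  {"tx":0,"ty":0,"tz":0,"wx":0,"wy":0,"wz":0,"claw":1},
])

```text
clock: 13.02
tcp_pos: [0.5129, 0.4327, 0.1246]
orientation: [0.0, 0.463, 0.886, 0.0]
wrist_force: [-0.0, -0.5, 1.0]
finger_gap: 0.019
grip_force: 39.1
```

Request:
carry_out([
  {"tx":0,"ty":0,"tz":-0.03,"wx":0,"wy":0,"wz":0,"claw":1},
  {"tx":0,"ty":0,"tz":0,"wx":0,"wy":0,"wz":0,"claw":1},
  {"tx":0,"ty":0,"tz":0,"wx":0,"wy":0,"wz":0,"claw":1},
])

```text
clock: 13.4
tcp_pos: [0.5129, 0.4327, 0.1246]
orientation: [0.0, 0.463, 0.886, 0.0]
wrist_force: [-1.4, -0.4, 5.6]
finger_gap: 0.0189
grip_force: 39.4
```

It stands on the pan. I'll release gently, then open wide and rise.

Request:
carry_out([
  {"tx":0,"ty":0,"tz":0,"wx":0,"wy":0,"wz":0,"claw":0.5},
  {"tx":0,"ty":0,"tz":0,"wx":0,"wy":0,"wz":0,"claw":0.4},
  {"tx":0,"ty":0,"tz":0,"wx":0,"wy":0,"wz":0,"claw":0.2},
  {"tx":0,"ty":0,"tz":0,"wx":0,"wy":0,"wz":0,"claw":-0.4},
  {"tx":0,"ty":0,"tz":0,"wx":0,"wy":0,"wz":0,"claw":-1},
  {"tx":0,"ty":0,"tz":0,"wx":0,"wy":0,"wz":0,"claw":-1},
  {"tx":0,"ty":0,"tz":0,"wx":0,"wy":0,"wz":0,"claw":-1},
])

```text
clock: 14.28
tcp_pos: [0.5128, 0.4327, 0.1241]
orientation: [0.0, 0.463, 0.886, 0.0]
wrist_force: [-0.4, 0.6, -1.1]
finger_gap: 0.0851
grip_force: 0.0
```

Request:
carry_out([
  {"tx":0,"ty":0,"tz":1,"wx":0,"wy":0,"wz":0,"claw":-1},
  {"tx":0,"ty":0,"tz":2,"wx":0,"wy":0,"wz":0,"claw":-1},
  {"tx":0,"ty":0,"tz":3,"wx":0,"wy":0,"wz":0,"claw":-1},
  {"tx":0,"ty":0,"tz":3,"wx":0,"wy":0,"wz":0,"claw":-1},
  {"tx":0,"ty":0,"tz":2,"wx":0,"wy":0,"wz":0,"claw":-1},
  {"tx":0,"ty":0,"tz":1,"wx":0,"wy":0,"wz":0,"claw":-1},
  {"tx":0,"ty":0,"tz":0,"wx":0,"wy":0,"wz":0,"claw":-1},
  {"tx":0,"ty":0,"tz":0,"wx":0,"wy":0,"wz":0,"claw":-1},
])

```text
clock: 15.28
tcp_pos: [0.5124, 0.4324, 0.243]
orientation: [-0.0, 0.463, 0.886, -0.001]
wrist_force: [-0.1, -0.4, -1.8]
finger_gap: 0.0851
grip_force: 0.0
```

Run:
```python
from h import *
c=snap('scene','s5'); cv2.imwrite('pics/c5.png',cv2.resize(c['image'][150:330,230:470],(800,600),interpolation=cv2.INTER_CUBIC))
```

```text
(no output)
```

View pics/c5.png

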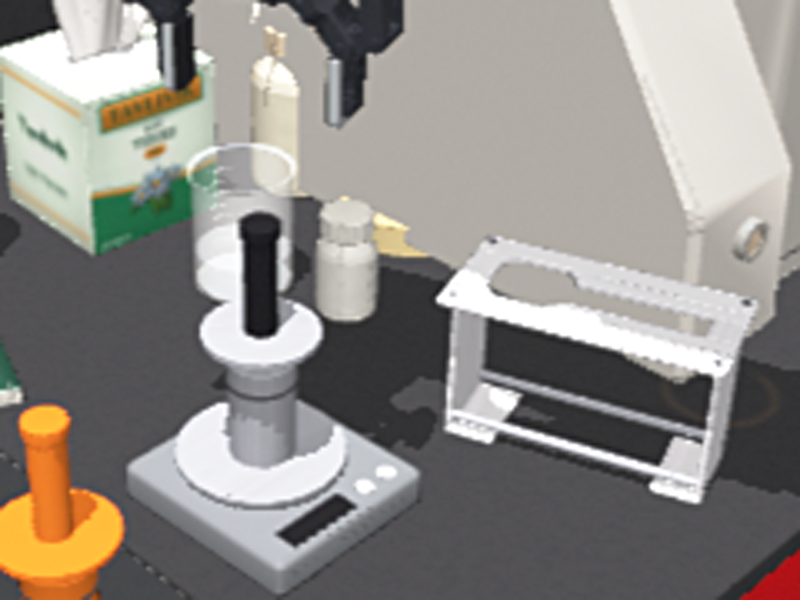

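The picture shows the carrier upright in the middle of the pan, with its head at (261,228) and its base at (262,450). The gripper is clear, and the rack and bystanders are in place.

```bash
python3 -c "
from workcell import env
print(env.hand_in())"
```

```text
the job is handed in; nothing more can be done
None
```

The carrier stands upright in the middle of the balance pan. The last picture shows the rack, sample bottle and beaker in place, and the tape roll was never approached. The job is handed in at about 15 s on the robot's clock.

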